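# Stop the coasting vial carousel at its slot

### The arm

A 7-joint arm with a two-finger parallel gripper is mounted at the origin on a cart in front of the work surface, level with it; the furniture and walls round the work are solid. World frame = base frame: x ahead of the robot, y to its left, z up, the work surface at z = 0. Lengths are in m, angles in rad, forces in N, time in s.
With the tool pointing down it reaches from about 0.4 to 0.85 m from the base axis. Payload 4.5 kg.
Tool frame: the origin (TCP) lies on the centre line of the jaws, within the pads' length; the fingertips stand 8 mm ahead of it and the grasp point (between the pads) lies 11 mm behind it; z points along the fingers, x is the direction in which the jaws open and shut, and the axes are right-handed (so a half turn about z gives the same grasp; the last joint's range is limited). The gripper opens to 88 mm and grips with 3 to 60 N. Pads are 18 mm wide; open, the fingers measure 123 mm over their backs; the gripper's body (75 mm by 187 mm) begins 45 mm behind the grasp point.
Start: joints at [1.143, 0.689, -0.195, 1.565, 0.157, 0.902, -0.215], TCP at [0.279, -0.56, 0.218] pointing down, gripper open.
Joint ranges: [-3.01, 3.01], [-0.46, 2.08], [-1.47, 1.51], [0.13, 2.56], [-1, 4.14], [0.04, 2.09], [-2.66, 2.66]. Speed limits (rad/s): [2.57, 2.57, 3.14, 3.14, 3.14, 3.14, 3.14].

### API

Orientations are given as a unit quaternion [x, y, z, w].
In Python, from plant import get_state, snapshot, finish_job, boxes_of, pinpoint gives the robot as it stands.
- The arm moves only by the shell command python3 -m creep 'ROWS' [FORCE]. ROWS is JSON, a list of rows, each an object with "hand": the finger opening in m, from 0 to 0.0881; "slide": the shift along the tool's x, y, z in m, a list of three; "turn": the turn about the tool's z in degrees. A call has 1 to 5 rows; each row shifts and turns the commanded pose from where the row before left it, along the tool's axes as they then stand; what a row does not reach is not made up. A row lasts 1/8 s, in which the tool goes at most 62.5 mm and 10.7 degrees, less where a joint would pass 70% of its speed; a pose out of reach is approached as far as the arm can. A call is refused whole if a number of a shift passes 0.0625 or a number of a turn 10.7, either way. A call with a gripper value outside its range is refused whole. The fingers move at their own pace and stop on an object; FORCE is the grip in N (left out, the last holds). Time passes only in rows, so rows that do not move let the fingers close. It gives the time, the measured TCP pose, the force and the opening at its end, in the units of the state.
- get_state(): the state, without advancing time (a new reading comes with each control period).
- snapshot(name): name is "side" or "top" or "wrist"; returns a dict with "frame" (400x640x3 uint8, red, green, blue), "depth" (400x640 float32, m along the optical axis (not along the pixel's ray), 0 where there is no reading), "mtx" (3x3 intrinsics, pixels), "camera_from_world" (4x4, takes a point from world to camera coordinates). Camera axes: x right, y down, z forward; pixel columns grow to the right and rows downward; lengths in m; the calibration is good to about 2 mm. A picture is of the moment at which its call begins.
- finish_job(): hands the job in, once; it reports no verdict.
Trained networks look in a picture, given as the dict that the camera call returned (one of the last four; its "shot" number tells which), for a name from the list of things; names that differ only in an ending like _2 or _b are one class to them, and where a whole thing is asked for, a point or a joint stands for the part that bears it (a point fixed in the world has none). Each returns a list of dicts, best first, with "conf" (0 to 1); they miss things now and then, are a little off and sometimes report something else, mostly with a low value. They report only what shows in the picture. A call takes as long as a camera call.
- boxes_of(target, picture): "uv" ([column, row] in pixels, amid what is visible of it).
- pinpoint(target, picture): "uv" ([column, row] in pixels: a listed point, or the origin of a listed thing).
The state is a dict: "clock": time; "q": joint angles; "qd": joint speeds; "joint_torque": joint torques, N m; "tool_pos": TCP position; "eef_rot": TCP orientation; "contact_force": force on the tool from outside, world axes, zero at the start; "moment": the same for the moment, N m; "opening": opening from 0.0 (shut) to 1.0 (fully open).
Only numpy, scipy, OpenCV 4.12 (cv2) and the standard library are available. Lean on these libraries where they do the work, as an engineer would, in place of code of your own. Each camera call takes 0.05 s, during which the arm holds its last target.

### The job

The vial carousel on the bench is still coasting round. Touch its rim from above to stop it so that its one see-through opening comes to rest squarely over the slot in the base plate, then take the hand away and leave the wheel standing still.

Things in the scene. Friction and masses are not known exactly. Their poses are not given: they have to be found in the camera images.
- wheel: The carousel: a flat white wheel, 180 mm across, level over a square metal base plate (210 x 210 x 12 mm), on an upright axle. From the start it coasts anticlockwise seen from above, at first 0.55 to 0.75 rad/s, slowing evenly to about 0.2 after 38 s; untouched it does not stop in the time given. Origin: on the axle at the wheel's underside, 20 mm above the bench.
- rim_level (a point): On the axle, level with the upper face of the rim (34 mm above the bench). The flat rim, 62 to 90 mm from the axle, is where to touch. The wheel is sprung: it sinks from 2 to 5 N on, 1 mm per N, 6 mm at most. A closed gripper pressed 3 mm into the rim stops it at once; lift off slowly (1 cm/s), as the light-running wheel is easily dragged. Hub cap: 34 mm wide, 4 mm higher.
- wheel_port (a point): Centre of the wheel's one see-through opening (wedge-shaped, 32 mm along the radius, about 28 mm wide), 47 mm from the axle, in the sunk web inside the rim, 7 mm below the rim's face; it goes round with the wheel. The seven other round marks in the web are shallow blind pockets.
- base_slot (a point): Point in the fixed slot of the base plate, on the plate's upper face, 47 mm from the axle. The slot is straight and radial, 20 mm wide, from 26 to 100 mm from the axle, so its outer end shows beyond the wheel, on the side towards the robot. The wheel's opening is straight above this point when aligned.

How it is judged:
At the end, for the whole second after the job is handed in: The centre of the wheel's opening is within 11 mm (about 13 degrees) of straight above the slot point, and the wheel stands still (under 0.05 rad/s) (horizontal distance between wheel_port and base_slot below 0.011 m and angular speed of wheel below 0.05 rad/s); the robot touches nothing.
It also fails if it takes over 64 s, if anything falls off the work surface, if the arm or the gripper's body presses on something with over 40 N, if the wrist force passes 120 N, or if a joint passes its speed limit or range.

## Working session

There is one attempt and no reset: what is moved stays moved. The work goes in short steps, Python scripts to look and compute and a shell command to move; the robot and the scene stay as the last step left them, time stands still between calls to the robot, and variables do not carry over. Pictures are saved under pics/ and viewed, and the job is handed in when it is done.

```bash
ls; mkdir -p pics
cat > h.py <<'E'
import numpy as np, cv2
from plant import *
def ray_z(pic,uv,z):
    K=pic["mtx"];T=np.array(pic["camera_from_world"]);R=T[:3,:3];t=T[:3,3]
    d=R.T@np.linalg.inv(K)@np.array([uv[0],uv[1],1.]);o=-R.T@t
    return o+d*(z-o[2])/d[2]
def save(pic,n): cv2.imwrite("pics/"+n,cv2.cvtColor(pic["frame"],cv2.COLOR_RGB2BGR))
E
python3 - <<'E'
from h import *
s=get_state();print(s["clock"],s["tool_pos"],s["eef_rot"],s["opening"])
for n in("top","side"):
    p=snapshot(n);save(p,n+"0.png");print(n,get_state()["clock"])
    for t,z in(("wheel",.02),("rim_level",.034),("wheel_port",.027),("base_slot",.012)):
        for r in pinpoint(t,p)[:2]: print(t,r["conf"],r["uv"],ray_z(p,r["uv"],z))
    print(get_state()["clock"])
E
```

```text
pics
0.0 [ 0.27810686 -0.55894089  0.21717857] [ 8.50179800e-01 -5.26491585e-01 -8.45419553e-04 -4.51829560e-04] 0.9981319446772733
top 0.05
wheel_port 0.73 [282.9, 235.1] [ 0.46403758 -0.02090022  0.027     ]
0.25
side 0.3
wheel 0.72 [341.0, 237.8] [ 0.47315686 -0.07075258  0.02      ]
rim_level 0.87 [343.8, 232.3] [ 0.4687212  -0.06677772  0.034     ]
wheel_port 0.72 [350.2, 254.8] [ 0.45399292 -0.01352391  0.027     ]
0.5
```

View pics/top0.png

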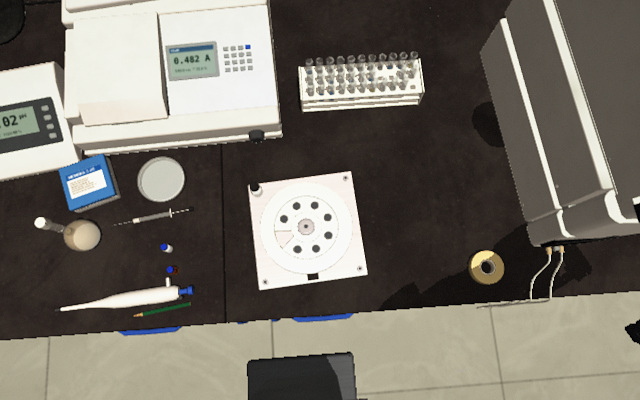

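View pics/side0.png

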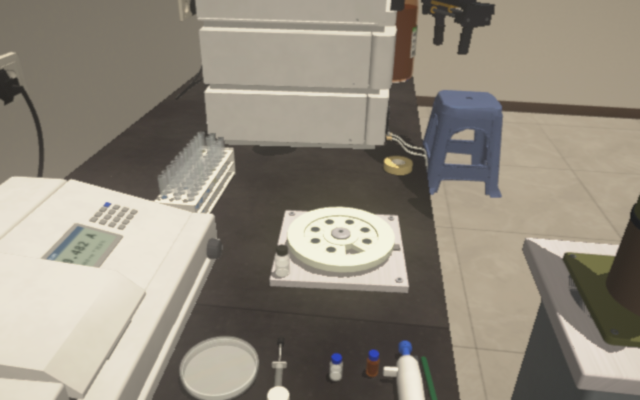

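Top view: the wheel hub is at about (306,226), the wedge opening at (284,237) and the dark slot end at (313,276). A vial stands on the plate's far-left corner at (255,188).

Run:
```python
from h import *
p=snapshot("top")
T=np.array(p["camera_from_world"]);print("cam",-T[:3,:3].T@T[:3,3])
c=ray_z(p,(306,226),.038);s=ray_z(p,(313,276.5),.012);print("hub",c,"slotend",s, np.linalg.norm((s-c)[:2]))
for u in((250,185),(350,172),(367,273),(260,290)):print(ray_z(p,u,.012))
g=cv2.cvtColor(p["frame"],cv2.COLOR_RGB2GRAY)
im=cv2.resize(p["frame"][160:300,236:380],None,fx=4,fy=4,interpolation=cv2.INTER_CUBIC)
cv2.imwrite("pics/top1z.png",im[:,:,::-1])
from scipy.spatial.transform import Rotation as Ro
s=get_state();print(Ro.from_quat(s["eef_rot"]).as_matrix().round(3),s["clock"],s["tool_pos"])
for r in pinpoint("wheel_port",p)[:2]: print(r["conf"],r["uv"],ray_z(p,r["uv"],.027))
```

```text
cam [ 0.31983812 -0.08532968  0.89417719]
hub [ 0.4765334 -0.0669677  0.038    ] slotend [ 0.38154401 -0.07328663  0.012     ] 0.09519933265779491
[0.57375973 0.04094134 0.012     ]
[ 0.58605858 -0.16330504  0.012     ]
[ 0.38036859 -0.17795001  0.012     ]
[0.36365092 0.02982409 0.012     ]
[[ 0.446 -0.895 -0.   ]
 [-0.895 -0.446 -0.   ]
 [ 0.     0.    -1.   ]] 0.55 [ 0.27849291 -0.5595268   0.21803205]
0.85 [288.3, 244.5] [ 0.44496901 -0.03027661  0.027     ]
```

View pics/top1z.png

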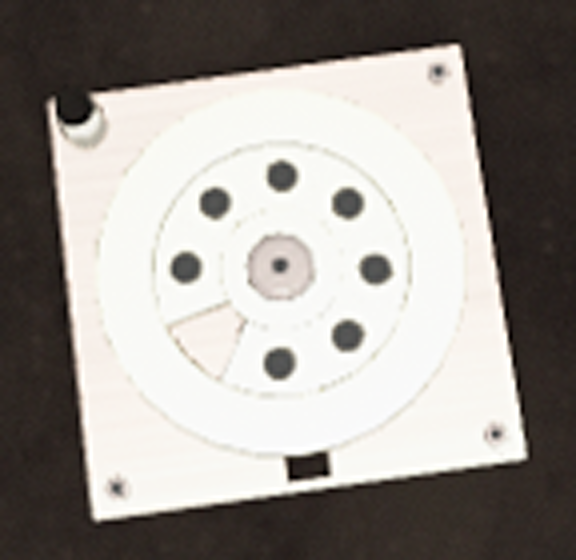

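Run:
```python
from h import *
p=snapshot("top");d=p["depth"];K=p["mtx"];T=np.array(p["camera_from_world"])
v,u=np.mgrid[:400,:640];P=np.stack([(u-K[0,2])/K[0,0]*d,(v-K[1,2])/K[1,1]*d,d],-1).reshape(-1,3)
W=(P-T[:3,3])@T[:3,:3];W=W[P[:,2]>0]
for y0 in np.arange(-.8,.3,.05):
    m=(abs(W[:,1]-y0-.025)<.025)&(W[:,2]>.08)&(W[:,0]>.1)
    if m.any(): print(round(y0,2),W[m].min(0).round(3),W[m].max(0).round(3))
```

```text
-0.7 [ 0.409 -0.662  0.081] [ 0.41  -0.65   0.086]
-0.65 [ 0.402 -0.645  0.08 ] [ 0.409 -0.601  0.174]
-0.6 [ 0.401 -0.599  0.08 ] [ 0.407 -0.55   0.25 ]
-0.55 [ 0.244 -0.55   0.08 ] [ 0.593 -0.5    0.331]
-0.5 [ 0.25 -0.5   0.08] [ 0.834 -0.461  0.437]
-0.35 [ 0.757 -0.31   0.08 ] [ 0.798 -0.3    0.105]
-0.3 [ 0.734 -0.3    0.08 ] [ 0.799 -0.252  0.107]
-0.25 [ 0.733 -0.247  0.08 ] [ 0.798 -0.2    0.106]
-0.2 [ 0.733 -0.2    0.08 ] [ 0.797 -0.15   0.107]
-0.15 [ 0.734 -0.143  0.08 ] [ 0.798 -0.1    0.107]
-0.1 [ 0.734 -0.1    0.08 ] [ 0.798 -0.088  0.104]
-0.05 [ 0.68  -0.028  0.08 ] [ 0.936 -0.     0.13 ]
0.0 [0.678 0.    0.08 ] [0.919 0.05  0.13 ]
0.05 [0.675 0.05  0.08 ] [0.921 0.1   0.129]
0.1 [0.672 0.1   0.08 ] [0.926 0.15  0.13 ]
0.15 [0.673 0.15  0.08 ] [0.93  0.2   0.138]
0.2 [0.671 0.2   0.08 ] [0.93  0.25  0.141]
0.25 [0.667 0.25  0.08 ] [0.925 0.3   0.144]
```

```bash
python3 -m creep '[{"hand":0,"slide":[-0.0492,-0.0245,0],"turn":0},{"hand":0,"slide":[-0.0492,-0.0245,0],"turn":0},{"hand":0,"slide":[-0.0492,-0.0245,0],"turn":0},{"hand":0,"slide":[-0.0492,-0.0245,0],"turn":0}]' 20 && python3 -m creep '[{"hand":0,"slide":[-0.0175,-0.053,0.012],"turn":0},{"hand":0,"slide":[-0.0175,-0.053,0.012],"turn":0},{"hand":0,"slide":[-0.0175,-0.053,0.012],"turn":0},{"hand":0,"slide":[-0.0175,-0.053,0.012],"turn":0},{"hand":0,"slide":[-0.0175,-0.053,0.012],"turn":0}]' && python3 -m creep '[{"hand":0,"slide":[0,0,0],"turn":-10.6},{"hand":0,"slide":[0,0,0],"turn":-10.6},{"hand":0,"slide":[0,0,0],"turn":-10.6},{"hand":0,"slide":[0,0,0],"turn":-10.6},{"hand":0,"slide":[0,0,0],"turn":-10.6}]'; python3 -m creep '[{"hand":0,"slide":[0,0,0],"turn":-10.6},{"hand":0,"slide":[0,0,0],"turn":0}]'
python3 - <<'E'
from h import *
from scipy.spatial.transform import Rotation as Ro
s=get_state();print(Ro.from_quat(s["eef_rot"]).as_matrix().round(3),s["clock"],s["tool_pos"],s["opening"],s["contact_force"])
c=np.array([.4762,-.0673])
for n in("top","side","wrist"):
    t=get_state()["clock"];p=snapshot(n);save(p,n+"2.png")
    for r in pinpoint("wheel_port",p)[:2]:
        w=ray_z(p,r["uv"],.027);e=w[:2]-c;print(n,t,r["conf"],r["uv"],w,np.hypot(*e),np.degrees(np.arctan2(e[1],e[0]))%360)
E
```

```text
clock: 1.15
tool_pos: [0.2787, -0.3381, 0.2183]
eef_rot: [0.85, -0.527, 0.001, -0.0]
contact_force: [0.9, 0.3, -0.9]
opening: 0.57
clock: 1.78
tool_pos: [0.4784, -0.142, 0.1578]
eef_rot: [0.85, -0.527, 0.001, -0.0]
contact_force: [0.6, -0.3, 0.5]
opening: 0.011
clock: 2.4
tool_pos: [0.4771, -0.1434, 0.1582]
eef_rot: [0.996, -0.089, 0.0, 0.0]
contact_force: [-0.6, -0.8, -0.3]
opening: 0.006
clock: 2.65
tool_pos: [0.4769, -0.1434, 0.1581]
eef_rot: [1.0, -0.001, 0.0, -0.0]
contact_force: [0.2, 0.1, 0.3]
opening: 0.006
[[ 1.    -0.001  0.   ]
 [-0.001 -1.     0.   ]
 [ 0.    -0.    -1.   ]] 2.65 [ 0.47692079 -0.14342383  0.15805678] 0.0056852267196437455 [0.24568459 0.12139816 0.30435078]
top 2.65 0.77 [321.7, 245.0] [ 0.4391735  -0.09444477  0.027     ] 0.045910786504733264 216.24579373664722
side 2.75 0.8 [364.9, 229.7] [ 0.4341219 -0.0914737  0.027    ] 0.048527665637490607 209.8772012684629
wrist 2.85 0.97 [291.5, 150.3] [ 0.44662091 -0.1019002   0.027     ] 0.04552028280190619 229.47345897646534
```

```bash
python3 -m creep '[{"hand":0,"slide":[0,0,0.035],"turn":0},{"hand":0,"slide":[0,0,0.035],"turn":0},{"hand":0,"slide":[0,0,0.030],"turn":0},{"hand":0,"slide":[0,0,0.0],"turn":0},{"hand":0,"slide":[0,0,0.0],"turn":0}]'
python3 - <<'E'
from h import *
s=get_state();print(s["clock"],s["tool_pos"],s["opening"],s["contact_force"])
c=np.array([.4762,-.0673])
for n in("top","wrist"):
    t=get_state()["clock"];p=snapshot(n);save(p,n+"3.png")
    for k,z in(("wheel_port",.027),("base_slot",.012)):
      for r in pinpoint(k,p)[:1]:
        w=ray_z(p,r["uv"],z);e=w[:2]-c;print(n,k,t,r["conf"],r["uv"],w,np.hypot(*e),np.degrees(np.arctan2(e[1],e[0]))%360)
E
```

```text
clock: 3.58
tool_pos: [0.4774, -0.1432, 0.0588]
eef_rot: [1.0, 0.0, 0.001, 0.0]
contact_force: [-0.2, 0.1, -0.1]
opening: 0.008
3.575 [ 0.47741809 -0.14324546  0.05883484] 0.00804048209506647 [-0.15575476  0.06502684 -0.12682772]
top wheel_port 3.575 0.62 [326.6, 233.1] [ 0.46160396 -0.10566036  0.027     ] 0.04104340815666785 249.16828311797022
```

View pics/top3.png

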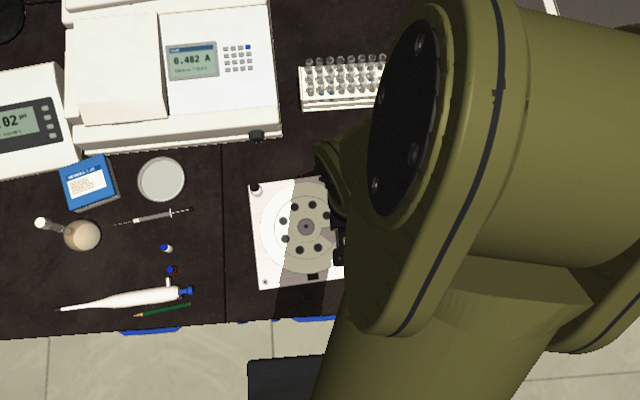

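View pics/wrist3.png

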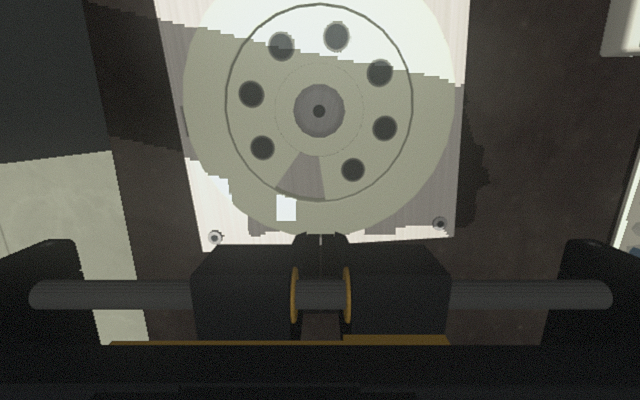

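Top view still shows the left half and bottom of the wheel (opening at about (327,233)). The wrist view shows the whole wheel: hub at (319,110), opening at (300,175). I'll lower to a few mm above the rim and wait most of a turn.

```bash
python3 -m creep '[{"hand":0,"slide":[0,0,0.008],"turn":0},{"hand":0,"slide":[0,0,0],"turn":0},{"hand":0,"slide":[0,0,0],"turn":0},{"hand":0,"slide":[0,0,0],"turn":0},{"hand":0,"slide":[0,0,0],"turn":0}]' 
for i in 1 2 3 4 5; do python3 -m creep '[{"hand":0,"slide":[0,0,0],"turn":0},{"hand":0,"slide":[0,0,0],"turn":0},{"hand":0,"slide":[0,0,0],"turn":0},{"hand":0,"slide":[0,0,0],"turn":0},{"hand":0,"slide":[0,0,0],"turn":0}]' >/dev/null; done
cat >> h.py <<'E'
c=np.array([.4762,-.0673])
def look(tag,names=("top","side","wrist")):
  for n in names:
    t=get_state()["clock"];p=snapshot(n);save(p,n+tag+".png")
    for k,z in(("wheel_port",.027),):
      for r in pinpoint(k,p)[:1]:
        w=ray_z(p,r["uv"],z);e=w[:2]-c;print(n,k,round(t,3),r["conf"],r["uv"],w.round(4),np.hypot(*e).round(4),np.degrees(np.arctan2(e[1],e[0]))%360)
  s=get_state();print(s["clock"],s["tool_pos"],s["contact_force"])
E
python3 -c "
from h import *
look('4')"
```

```text
clock: 4.5
tool_pos: [0.4768, -0.1433, 0.0501]
eef_rot: [1.0, 0.001, 0.0, 0.0]
contact_force: [0.2, 0.5, 0.5]
opening: 0.003
top wheel_port 7.625 0.61 [290.5, 207.5] [ 0.5177 -0.0388  0.027 ] 0.0503 34.49949998713221
side wheel_port 7.725 0.75 [316.4, 247.3] [ 0.5095 -0.0262  0.027 ] 0.0529 50.93064790811973
7.925 [ 0.47681387 -0.14330207  0.05001048] [ 0.44614337 -0.58574906 -0.22337213]
```

```bash
for i in 1 2 ; do python3 -m creep '[{"hand":0,"slide":[0,0,0],"turn":0},{"hand":0,"slide":[0,0,0],"turn":0},{"hand":0,"slide":[0,0,0],"turn":0},{"hand":0,"slide":[0,0,0],"turn":0},{"hand":0,"slide":[0,0,0],"turn":0}]' >/dev/null; done
python3 -c "
from h import *
look('5',('top','wrist'))
im=cv2.imread('pics/top5.png')[160:300,236:380];cv2.imwrite('pics/top5z.png',cv2.resize(im,None,fx=4,fy=4,interpolation=2))"
```

```text
top wheel_port 9.175 0.96 [281.5, 224.2] [ 0.4857 -0.0194  0.027 ] 0.0489 78.82507283831723
9.375 [ 0.47681558 -0.1432779   0.05003831] [-0.3069387   0.6080407   0.14811897]
```

View pics/top5z.png

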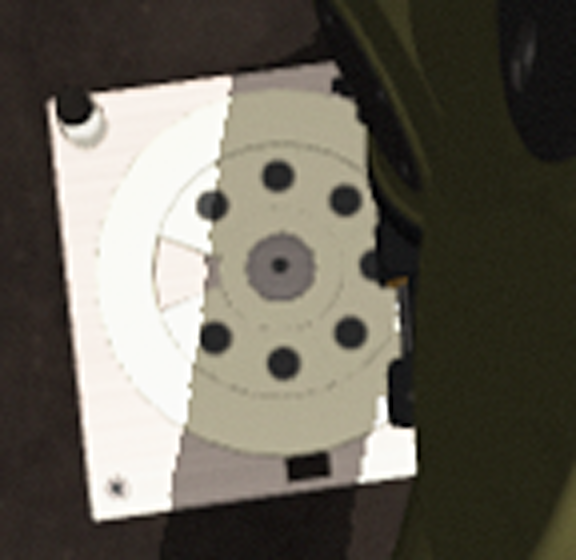

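View pics/wrist5.png

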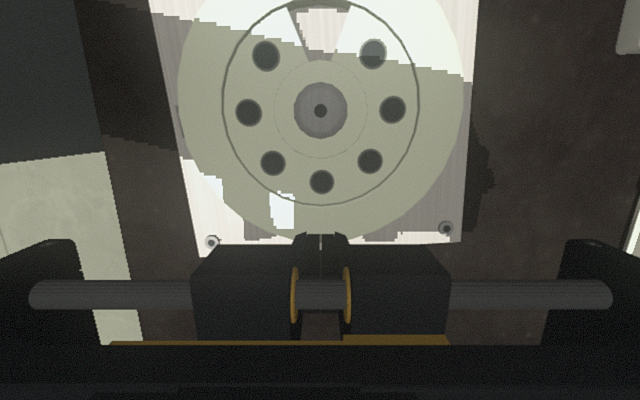

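```bash
for i in 1 2 ; do python3 -m creep '[{"hand":0,"slide":[0,0,0],"turn":0},{"hand":0,"slide":[0,0,0],"turn":0},{"hand":0,"slide":[0,0,0],"turn":0},{"hand":0,"slide":[0,0,0],"turn":0},{"hand":0,"slide":[0,0,0],"turn":0}]' >/dev/null; done
python3 -c "
from h import *
look('6',('top','top'))
im=cv2.imread('pics/top6.png')[160:300,236:380];cv2.imwrite('pics/top6z.png',cv2.resize(im,None,fx=4,fy=4,interpolation=2))"
```

```text
top wheel_port 10.625 0.75 [288.1, 244.8] [ 0.4444 -0.0299  0.027 ] 0.0491 130.32676848073726
10.825 [ 0.47680377 -0.14330025  0.05002226] [ 0.11120037  0.00240484 -0.6654394 ]
```

View pics/top6z.png

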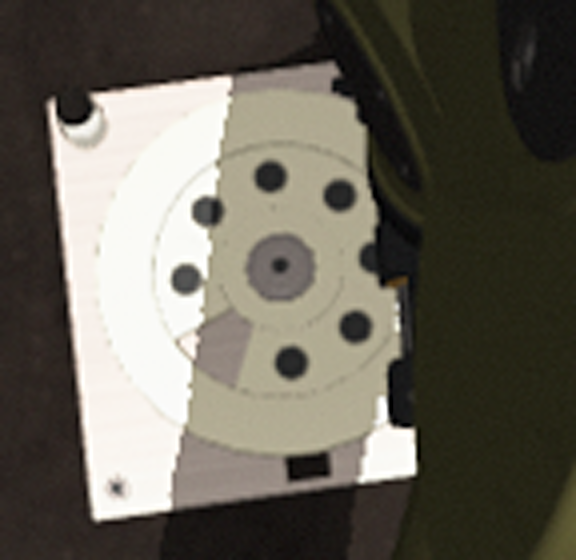

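```bash
for i in 1 2 ; do python3 -m creep '[{"hand":0,"slide":[0,0,0],"turn":0},{"hand":0,"slide":[0,0,0],"turn":0},{"hand":0,"slide":[0,0,0],"turn":0},{"hand":0,"slide":[0,0,0],"turn":0},{"hand":0,"slide":[0,0,0],"turn":0}]' >/dev/null; done;  python3 -m creep '[{"hand":0,"slide":[0,0,0.012],"turn":0},{"hand":0,"slide":[0,0,0],"turn":0},{"hand":0,"slide":[0,0,0],"turn":0}]'
python3 -c "
from h import *
look('7',('top','wrist','side'))
im=cv2.imread('pics/top7.png')[160:300,236:380];cv2.imwrite('pics/top7z.png',cv2.resize(im,None,fx=4,fy=4,interpolation=2))"
```

```text
clock: 12.45
tool_pos: [0.4766, -0.1432, 0.0377]
eef_rot: [1.0, 0.001, -0.0, 0.0]
contact_force: [-0.7, -0.2, 0.5]
opening: 0.005
top wheel_port 12.45 0.78 [313.2, 249.7] [ 0.4313 -0.0775  0.027 ] 0.046 192.75780323975738
side wheel_port 12.65 0.83 [365.6, 235.5] [ 0.4322 -0.0734  0.027 ] 0.0445 187.88218677368522
12.75 [ 0.47691389 -0.14332329  0.03816144] [-0.53688548  0.00162688  0.04511528]
```

View pics/top7z.png

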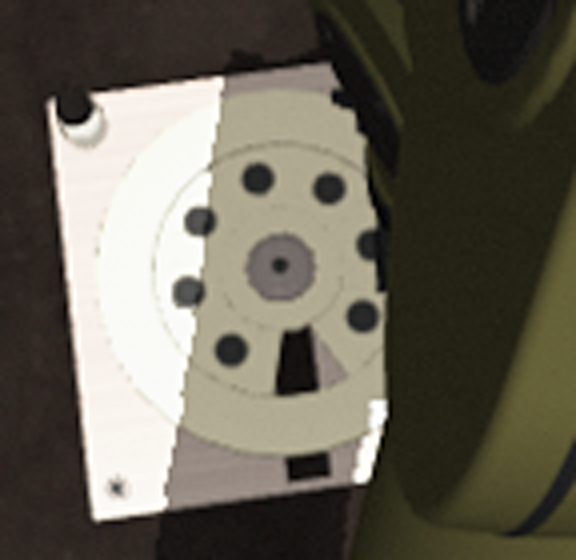

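View pics/wrist7.png

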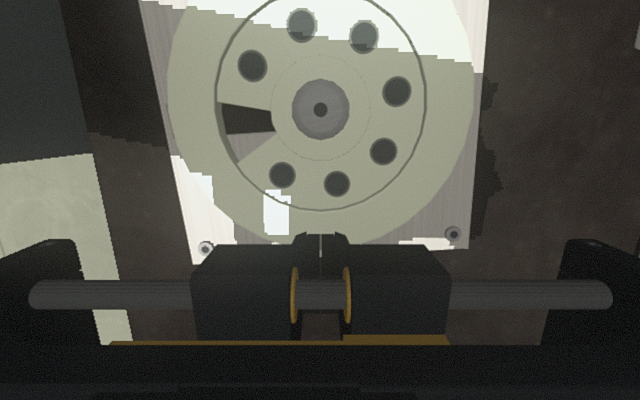

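```bash
python3 -c "
from h import *
look('8',('top','wrist'))
im=cv2.imread('pics/top8.png')[160:300,236:380];cv2.imwrite('pics/top8z.png',cv2.resize(im,None,fx=4,fy=4,interpolation=2))"
```

```text
top wheel_port 12.75 0.8 [316.7, 250.5] [ 0.4293 -0.0841  0.027 ] 0.0498 199.6638283732488
12.95 [ 0.47682281 -0.1433121   0.03808105] [ 1.14022837  0.16297692 -0.12836204]
```

View pics/top8z.png

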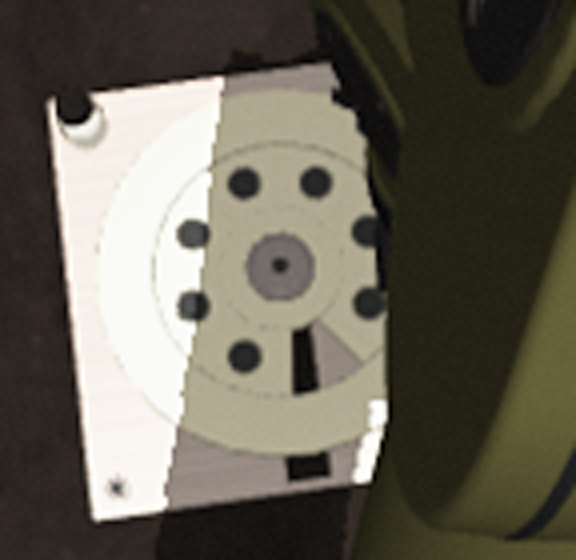

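View pics/wrist8.png

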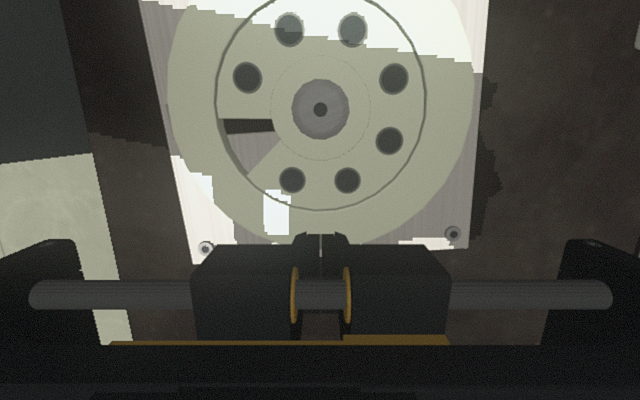

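The wheel is still turning: the opening has passed the slot, now at zoom (340,345) with the slot at (305,360), and the force reads about 0. So at TCP z 0.038 the tip doesn't touch. I'll check the heights by depth.

```bash
python3 -c "
from h import *
for n in ('top','side','wrist'):
    p=snapshot(n);save(p,n+'9.png');d=p['depth'];K=p['mtx'];T=np.array(p['camera_from_world'])
    v,u=np.mgrid[:400,:640];P=np.stack([(u-K[0,2])/K[0,0]*d,(v-K[1,2])/K[1,1]*d,d],-1).reshape(-1,3)
    W=(P-T[:3,3])@T[:3,:3];W=W[P[:,2]>0];e=W[:,:2]-c;r=np.hypot(*e.T);a=np.degrees(np.arctan2(e[:,1],e[:,0]))
    for nm,m in(('rim',(r>.066)&(r<.086)&(W[:,2]<.06)&(abs(a+90)>25)),('rim near tool',(r>.066)&(r<.086)&(W[:,2]<.05)&(abs(a+90)<30)&(abs(a+90)>12)),('hub',(r<.013)&(W[:,2]<.06)),('plate',(abs(e).max(1)<.1)&(r>.095)&(W[:,2]<.025)),('bench',(r>.17)&(r<.22)&(W[:,2]<.03)),('tool',(r>.06)&(r<.09)&(W[:,2]>.02)&(abs(a+90)<6))):
        print(n,nm,m.sum(),np.percentile(W[m,2],[2,25,50,75]).round(4) if m.any() else '')
s=get_state();print(s['clock'],s['tool_pos'])
im=cv2.imread('pics/side9.png')[190:300,260:420];cv2.imwrite('pics/side9z.png',cv2.resize(im,None,fx=5,fy=5,interpolation=2))
"
```

```text
top rim 1782 [0.0326 0.0346 0.0356 0.0365]
top rim near tool 0 
top hub 142 [0.0366 0.0386 0.0396 0.0407]
top plate 1484 [0.0097 0.0124 0.0135 0.0147]
top bench 7202 [-7.939e-01  2.000e-04  1.400e-03  2.500e-03]
top tool 0 
side rim 1916 [0.0094 0.0316 0.0323 0.0329]
side rim near tool 151 [0.0308 0.0319 0.0325 0.0329]
side hub 102 [0.034  0.0358 0.0363 0.0369]
side plate 1474 [0.0027 0.0099 0.0105 0.0111]
side bench 10949 [-0.0035 -0.0022 -0.0015 -0.0009]
side tool 312 [0.0302 0.0567 0.0765 0.0967]
wrist rim 17841 [0.032  0.0329 0.0334 0.0338]
wrist rim near tool 2094 [0.0322 0.033  0.0334 0.0338]
wrist hub 1693 [0.0361 0.037  0.0374 0.0379]
wrist plate 9207 [0.0101 0.011  0.0114 0.0119]
wrist bench 25758 [-0.0021 -0.0011 -0.0007 -0.0002]
wrist tool 2407 [0.0299 0.0459 0.0818 0.1014]
13.1 [ 0.47684743 -0.1432926   0.03804945]
```

View pics/side9z.png

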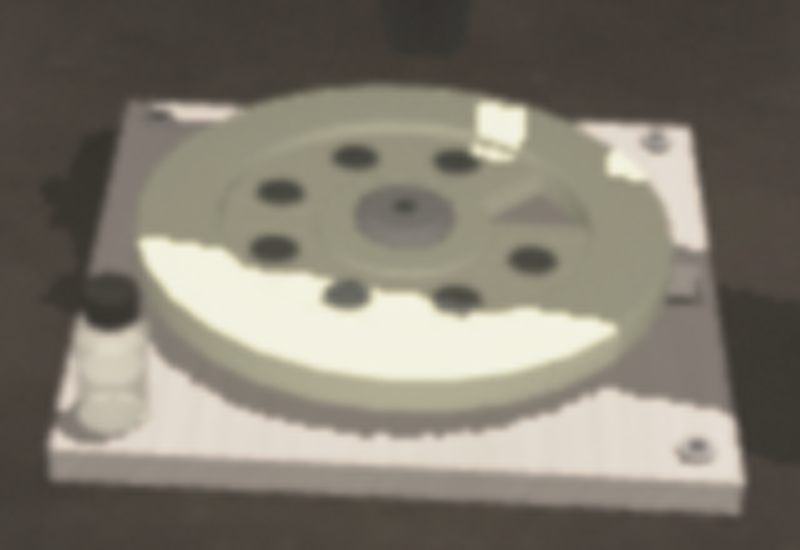

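```bash
python3 -c "
from h import *
for n in ('side','top'):
    p=snapshot(n);T=np.array(p['camera_from_world'])
    for w in ((.4768,-.1433,.030),(.4768,-.1433,.034),(.4768,-.1433,.044),(.4768,-.1433,.054),(.4768,-.1573,.034),(.4768,-.1773,.034)):
        q=p['mtx']@(T[:3,:3]@np.array(w)+T[:3,3]);q=q[:2]/q[2];print(n,w,q.round(1),'zoom',((q-[260,190])*5).round())
    if n=='side':
        save(p,'side10.png');print(p['depth'][180:212:2,345].round(4)); 
    d=p['depth']
    
"
```

```text
side (0.4768, -0.1433, 0.03) [342.6 211.1] zoom [413. 106.]
side (0.4768, -0.1433, 0.034) [342.7 209.2] zoom [414.  96.]
side (0.4768, -0.1433, 0.044) [343.  204.4] zoom [415.  72.]
side (0.4768, -0.1433, 0.054) [343.2 199.5] zoom [416.  48.]
side (0.4768, -0.1573, 0.034) [343.3 205.4] zoom [417.  77.]
side (0.4768, -0.1773, 0.034) [344.2 200.2] zoom [421.  51.]
[0.8664 1.0789 0.8877 0.8876 0.882  0.8831 0.8784 0.8797 0.8815 0.8842
 0.8844 1.0022 0.9946 0.9901 0.9142 0.9044]
top (0.4768, -0.1433, 0.03) [345.3 223.7] zoom [427. 169.]
top (0.4768, -0.1433, 0.034) [345.4 223.3] zoom [427. 167.]
top (0.4768, -0.1433, 0.044) [345.7 222.4] zoom [428. 162.]
top (0.4768, -0.1433, 0.054) [346.  221.4] zoom [430. 157.]
top (0.4768, -0.1573, 0.034) [352.6 222.8] zoom [463. 164.]
top (0.4768, -0.1773, 0.034) [362.9 222. ] zoom [515. 160.]
```

View pics/side10.png

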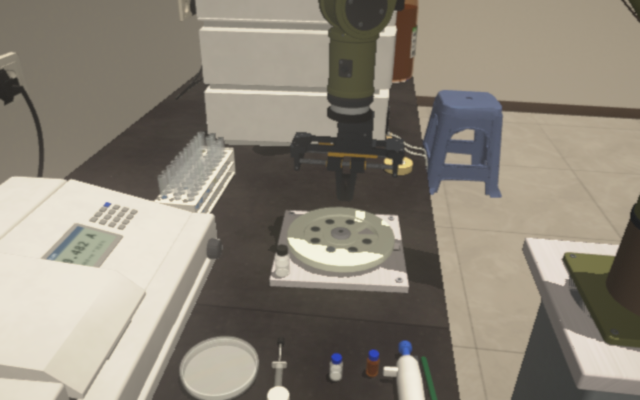

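```bash
python3 -c "
from h import *
for n in ('side','wrist'):
    p=snapshot(n);d=p['depth'];K=p['mtx'];T=np.array(p['camera_from_world'])
    v,u=np.mgrid[:400,:640];P=np.stack([(u-K[0,2])/K[0,0]*d,(v-K[1,2])/K[1,1]*d,d],-1)
    W=(P-T[:3,3])@T[:3,:3]
    if n=='side':
        for r in range(186,213,2): print(r,W[r,345].round(4),W[r,341].round(4))
    else:
        save(p,'wrist11.png')
        for r in range(225,262,2): print(r,W[r,308].round(4),W[r,332].round(4))
s=get_state();print(s['clock'],s['tool_pos'],s['contact_force'],s['joint_torque'])
"
```

```text
186 [ 0.4752 -0.1496  0.078 ] [ 0.4814 -0.1356  0.0846]
188 [ 0.4747 -0.1438  0.077 ] [ 0.4812 -0.1359  0.0806]
190 [ 0.4744 -0.1417  0.0742] [ 0.4809 -0.1325  0.0784]
192 [ 0.4739 -0.136   0.0733] [ 0.4809 -0.1355  0.0729]
194 [ 0.4735 -0.1318  0.0715] [ 0.4806 -0.1335  0.07  ]
196 [ 0.4735 -0.1356  0.0655] [ 0.4804 -0.1325  0.0666]
198 [ 0.4733 -0.1344  0.0622] [ 0.4804 -0.1361  0.0607]
200 [ 0.473  -0.1332  0.0589] [ 0.4801 -0.1343  0.0576]
202 [ 0.4782 -0.2367 -0.003 ] [ 0.4859 -0.2324 -0.0013]
204 [ 0.4775 -0.2261 -0.0016] [ 0.4853 -0.2246 -0.0014]
206 [ 4.767e-01 -2.161e-01 -4.000e-04] [ 0.4846 -0.2162 -0.0012]
208 [ 0.4732 -0.1504  0.0328] [ 0.4803 -0.1484  0.0333]
210 [ 0.4728 -0.1463  0.031 ] [ 0.4798 -0.1428  0.0323]
212 [ 0.4721 -0.1375  0.0319] [ 0.479  -0.1334  0.0337]
225 [ 0.4688 -0.1393  0.0322] [ 0.4846 -0.1387  0.0338]
227 [ 0.4689 -0.1404  0.0332] [ 0.4846 -0.1406  0.0325]
229 [ 0.4688 -0.1418  0.033 ] [ 0.4846 -0.1413  0.0344]
231 [ 0.4688 -0.1434  0.0326] [ 0.4846 -0.1429  0.0337]
233 [ 0.4688 -0.1445  0.0333] [ 0.4846 -0.1443  0.0337]
235 [ 0.4701 -0.1348  0.060
[... 252 characters left out ...]

245 [ 0.4706 -0.1353  0.0725] [ 0.483  -0.1354  0.0722]
247 [ 0.4707 -0.1349  0.0758] [ 0.4828 -0.1349  0.0758]
249 [ 0.4708 -0.1355  0.0768] [ 0.4828 -0.1354  0.0771]
251 [ 0.4709 -0.135   0.0802] [ 0.4826 -0.1351  0.0799]
253 [ 0.471  -0.135   0.0824] [ 0.4825 -0.1349  0.0825]
255 [ 0.4711 -0.1354  0.0836] [ 0.4824 -0.1345  0.0853]
257 [ 0.4712 -0.1347  0.0872] [ 0.4824 -0.1356  0.0854]
259 [ 0.4713 -0.1349  0.0887] [ 0.4823 -0.1346  0.0893]
261 [ 0.4713 -0.1353  0.0899] [ 0.4822 -0.1345  0.0913]
13.3 [ 0.47685341 -0.14326281  0.03804145] [ 0.41820885 -0.29481087  0.14583233] [ 3.01898253e-03 -4.83930731e+01 -1.56089008e+00 -4.52561706e+00
 -1.82325236e-02 -1.74917432e-02  6.65688390e-05]
```

Both cameras put the bottom of the fingertip at z≈0.058 while the TCP reads 0.038. So the real tip is about 20 mm behind the reported TCP, not 8 mm ahead, which is why there was no contact. I'll go down another 16 mm and re-measure.

```bash
python3 -m creep '[{"hand":0,"slide":[0,0,0.008],"turn":0},{"hand":0,"slide":[0,0,0.008],"turn":0},{"hand":0,"slide":[0,0,0],"turn":0}]'
cat >> h.py <<'E'
def tip():
  for n in ('side','wrist'):
    p=snapshot(n);d=p['depth'];K=p['mtx'];T=np.array(p['camera_from_world'])
    v,u=np.mgrid[:400,:640];P=np.stack([(u-K[0,2])/K[0,0]*d,(v-K[1,2])/K[1,1]*d,d],-1).reshape(-1,3)
    W=(P-T[:3,3])@T[:3,:3];W=W[P[:,2]>0]
    m=(abs(W[:,0]-.4768)<.008)&(abs(W[:,1]+.139)<.012)&(W[:,2]<.08);z=np.sort(W[m,2]);print(n,'hist',np.histogram(z,np.arange(.028,.08,.002))[0])
  s=get_state();print(s['clock'],s['tool_pos'],s['contact_force'])
E
python3 -c "
from h import *
tip()"
```

```text
clock: 13.68
tool_pos: [0.4762, -0.1431, 0.0211]
eef_rot: [1.0, 0.001, -0.001, -0.0]
contact_force: [-0.0, -1.6, 0.7]
opening: 0.005
side hist [ 8 18 31  1  0  1  7  8  8  8  9 10  9  6  7 15 12  9  7  9  9  8  6  9
  8]
wrist hist [ 89  49 339  51   0   0  20  39  41  38  49  50  48  50  50  63 105  88
  75  49  60  55  62  58  73]
13.775 [ 0.47664637 -0.14321877  0.02176225] [-0.18940545 -0.73955998 -0.74908528]
```

Tip is now at about 0.040, with the rim at about 0.0335, so the gap is about 7 mm. I'll wait for the next pass, measuring along the way.

```bash
W='w'; for i in 1 2 3 4 5 6 7 8 9 10; do python3 -m creep '[{"hand":0,"slide":[0,0,0],"turn":0},{"hand":0,"slide":[0,0,0],"turn":0},{"hand":0,"slide":[0,0,0],"turn":0},{"hand":0,"slide":[0,0,0],"turn":0},{"hand":0,"slide":[0,0,0],"turn":0}]' >/dev/null; done
python3 -c "
from h import *
look('12',('top','side'))"
```

```text
top wheel_port 20.025 0.97 [293.8, 204.0] [ 0.5242 -0.0457  0.027 ] 0.0527 24.212942867853407
side wheel_port 20.125 0.75 [315.2, 241.9] [ 0.5135 -0.0414  0.027 ] 0.0454 34.762750196588684
20.225 [ 0.47678332 -0.14329262  0.02202   ] [ 0.2679002  -0.28966306 -0.73800089]
```

```bash
for i in 1 2 3 4 5; do python3 -m creep '[{"hand":0,"slide":[0,0,0],"turn":0},{"hand":0,"slide":[0,0,0],"turn":0},{"hand":0,"slide":[0,0,0],"turn":0},{"hand":0,"slide":[0,0,0],"turn":0},{"hand":0,"slide":[0,0,0],"turn":0}]' >/dev/null; done
python3 -c "
from h import *
look('13',('top','side'))"
for i in 1 2; do python3 -m creep '[{"hand":0,"slide":[0,0,0],"turn":0},{"hand":0,"slide":[0,0,0],"turn":0},{"hand":0,"slide":[0,0,0],"turn":0},{"hand":0,"slide":[0,0,0],"turn":0},{"hand":0,"slide":[0,0,0],"turn":0}]' >/dev/null; done
python3 -c "
from h import *
look('14',('top','side'))
im=cv2.imread('pics/top14.png')[160:300,236:380];cv2.imwrite('pics/top14z.png',cv2.resize(im,None,fx=4,fy=4,interpolation=2))"
```

```text
top wheel_port 23.35 0.98 [280.0, 233.8] [ 0.467  -0.0154  0.027 ] 0.0527 100.05667238022971
side wheel_port 23.45 0.7 [344.7, 252.1] [ 0.4632 -0.0196  0.027 ] 0.0494 105.25431446017254
23.55 [ 0.4768214  -0.14327173  0.02201657] [ 0.15086073  0.45373278 -0.10217454]
top wheel_port 24.8 0.86 [290.2, 244.5] [ 0.4447 -0.0339  0.027 ] 0.0459 133.35401726992004
side wheel_port 24.9 0.88 [360.4, 251.5] [ 0.4384 -0.0251  0.027 ] 0.0566 131.8089191304991
25.0 [ 0.47685173 -0.14327814  0.02203678] [-0.45753353 -0.2259436  -0.03229756]
```

View pics/top14z.png

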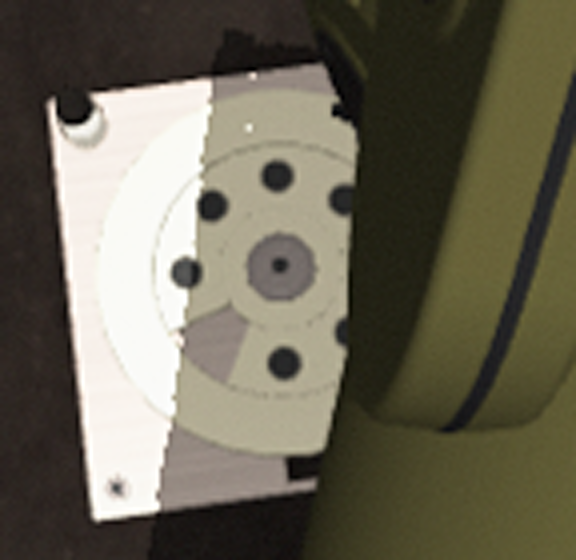

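```bash
for i in 1 2; do python3 -m creep '[{"hand":0,"slide":[0,0,0],"turn":0},{"hand":0,"slide":[0,0,0],"turn":0},{"hand":0,"slide":[0,0,0],"turn":0},{"hand":0,"slide":[0,0,0],"turn":0},{"hand":0,"slide":[0,0,0],"turn":0}]' >/dev/null; done
python3 -c "
from h import *
look('15',('top',))
im=cv2.imread('pics/top15.png')[160:300,236:380];cv2.imwrite('pics/top15z.png',cv2.resize(im,None,fx=4,fy=4,interpolation=2))"
```

```text
top wheel_port 26.25 0.93 [301.0, 247.3] [ 0.4377 -0.0544  0.027 ] 0.0406 161.40101594917823
26.35 [ 0.47681613 -0.14326953  0.02201586] [-0.25703454  0.13713615 -0.6905167 ]
```

View pics/top15z.png

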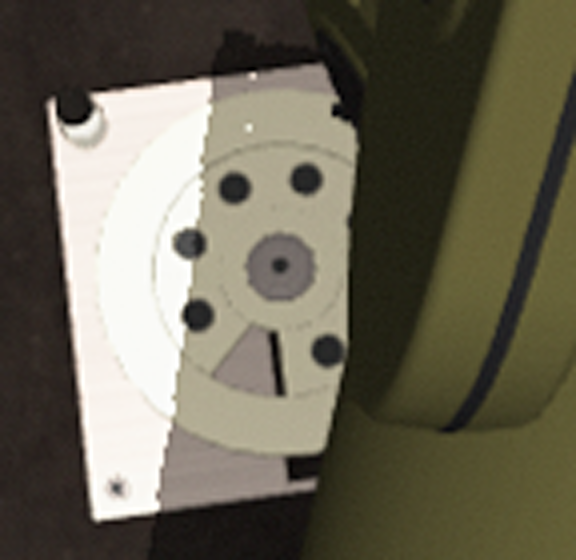

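```bash
python3 -m creep '[{"hand":0,"slide":[0,0,0],"turn":0},{"hand":0,"slide":[0,0,0],"turn":0},{"hand":0,"slide":[0,0,0],"turn":0},{"hand":0,"slide":[0,0,0],"turn":0},{"hand":0,"slide":[0,0,0],"turn":0}]' >/dev/null;python3 -m creep '[{"hand":0,"slide":[0,0,0],"turn":0},{"hand":0,"slide":[0,0,0],"turn":0},{"hand":0,"slide":[0,0,0],"turn":0},{"hand":0,"slide":[0,0,0],"turn":0},{"hand":0,"slide":[0,0,0.0105],"turn":0}]';  python3 -m creep '[{"hand":0,"slide":[0,0,0],"turn":0},{"hand":0,"slide":[0,0,0],"turn":0},{"hand":0,"slide":[0,0,0],"turn":0}]'
python3 -c "
from h import *
look('16',('top','wrist','side','top'))
tip()
im=cv2.imread('pics/top16.png')[160:300,236:380];cv2.imwrite('pics/top16z.png',cv2.resize(im,None,fx=4,fy=4,interpolation=2))"
```

```text
clock: 27.6
tool_pos: [0.4774, -0.1436, 0.0117]
eef_rot: [1.0, 0.0, 0.001, 0.0]
contact_force: [-0.6, -3.5, 7.2]
opening: 0.006
clock: 27.98
tool_pos: [0.477, -0.1436, 0.0116]
eef_rot: [1.0, 0.0, 0.0, 0.0]
contact_force: [-1.3, -0.5, 5.4]
opening: 0.004
top wheel_port 27.975 0.92 [310.6, 251.6] [ 0.4281 -0.0722  0.027 ] 0.0484 185.8320057846527
side wheel_port 28.175 0.75 [368.1, 242.4] [ 0.4272 -0.0532  0.027 ] 0.051 163.89607042456402
top wheel_port 28.275 0.82 [308.5, 249.2] [ 0.433  -0.0685  0.027 ] 0.0432 181.5993097523155
28.375 [ 0.47703742 -0.14360388  0.01166254] [ 0.35349489 -0.77645228  5.35800808]
side hist [ 6 19  9  9  9  9 12  8  4 10 11  9 11 11  8 10  6  6  6  6 11 11  5 27
 20]
wrist hist [ 87 134 233  38  41  45  46  46  50  57  58 105  87  70  63  52  58  61
  58  62  78  79  90 107 155]
28.475 [ 0.4770135  -0.14358803  0.01165116] [ 0.0649065  -1.38659644  4.80029882]
```

View pics/top16z.png

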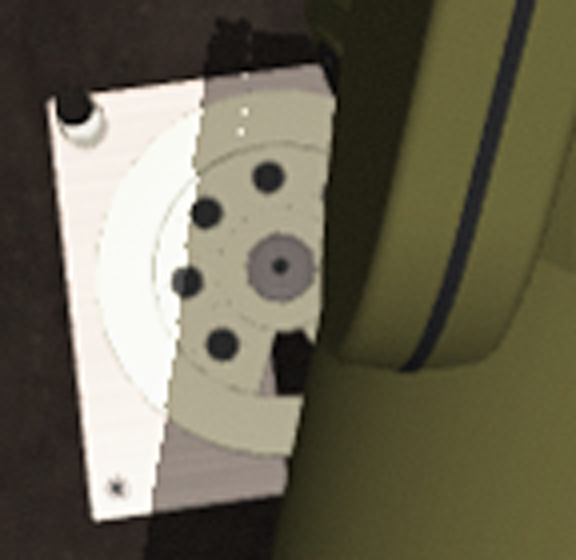

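View pics/wrist16.png

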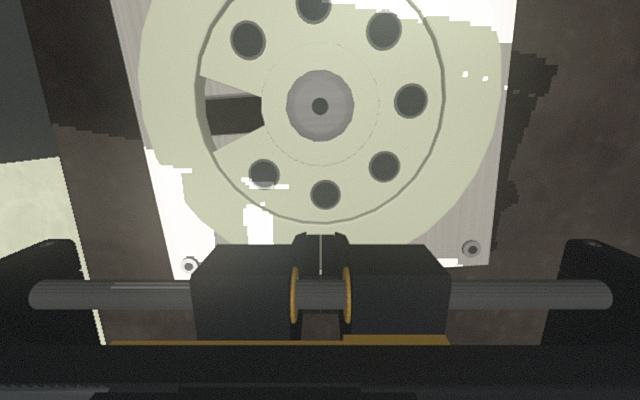

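The force is about 5 N and the wheel stands still. In the wrist view the dark slot at (233,115) sits centred in the opening. Now a slow lift.

```bash
python3 -m creep '[{"hand":0,"slide":[0,0,-0.0012],"turn":0},{"hand":0,"slide":[0,0,-0.0012],"turn":0},{"hand":0,"slide":[0,0,-0.0012],"turn":0},{"hand":0,"slide":[0,0,-0.0012],"turn":0},{"hand":0,"slide":[0,0,-0.0012],"turn":0}]';python3 -m creep '[{"hand":0,"slide":[0,0,-0.0012],"turn":0},{"hand":0,"slide":[0,0,-0.0012],"turn":0},{"hand":0,"slide":[0,0,-0.0012],"turn":0},{"hand":0,"slide":[0,0,-0.0012],"turn":0},{"hand":0,"slide":[0,0,-0.0012],"turn":0}]'
python3 -m creep '[{"hand":0,"slide":[0,0,-0.005],"turn":0},{"hand":0,"slide":[0,0,-0.01],"turn":0},{"hand":0,"slide":[0,0,-0.02],"turn":0},{"hand":0,"slide":[0,0,-0.02],"turn":0},{"hand":0,"slide":[0,0,-0.02],"turn":0}]'
python3 -c "
from h import *
look('17',('wrist','side','top'))"
```

```text
clock: 29.1
tool_pos: [0.4767, -0.1432, 0.0175]
eef_rot: [1.0, 0.001, -0.0, -0.0]
contact_force: [-0.7, -0.3, 0.3]
opening: 0.005
clock: 29.72
tool_pos: [0.4768, -0.1433, 0.0236]
eef_rot: [1.0, 0.0, 0.0, 0.0]
contact_force: [-0.2, -1.7, -0.7]
opening: 0.003
clock: 30.35
tool_pos: [0.4768, -0.1434, 0.0999]
eef_rot: [1.0, 0.0, 0.0, 0.0]
contact_force: [0.0, 0.6, 0.0]
opening: 0.009
wrist wheel_port 30.35 0.65 [264.4, 115.6] [ 0.4308 -0.0686  0.027 ] 0.0454 181.70286225508258
side wheel_port 30.45 0.76 [368.9, 239.5] [ 0.4262 -0.062   0.027 ] 0.0503 173.97572592613034
top wheel_port 30.55 0.63 [311.1, 249.2] [ 0.4326 -0.0735  0.027 ] 0.044 188.08849010219313
30.65 [ 0.47634152 -0.1433358   0.0980479 ] [ 0.03200312 -0.98706515  0.32365718]
```

View pics/wrist17.png

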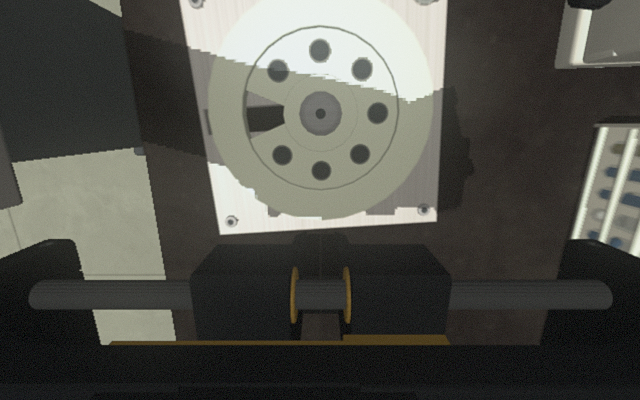

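The opening at (262,117) has the slot showing roughly in its middle, and the slot's outer end at (207,121) is in line to about 4°. One more check that the wheel stands still.

```bash
for i in 1 2; do python3 -m creep '[{"hand":0,"slide":[0,0,0],"turn":0},{"hand":0,"slide":[0,0,0],"turn":0},{"hand":0,"slide":[0,0,0],"turn":0},{"hand":0,"slide":[0,0,0],"turn":0},{"hand":0,"slide":[0,0,0],"turn":0}]'; done >/dev/null
python3 -c "
from h import *
look('18',('wrist','top'))
a=cv2.imread('pics/wrist17.png').astype(int);b=cv2.imread('pics/wrist18.png').astype(int);print(abs(a-b)[20:200,240:400].max(),abs(a-b)[20:200,240:400].mean())"
```

```text
top wheel_port 32.0 0.78 [308.0, 247.9] [ 0.4356 -0.0677  0.027 ] 0.0406 180.58830843160948
32.1 [ 0.47681746 -0.14331887  0.09853612] [0.02235658 0.17235352 0.00814741]
94 3.6592708333333333
```

View pics/wrist18.png

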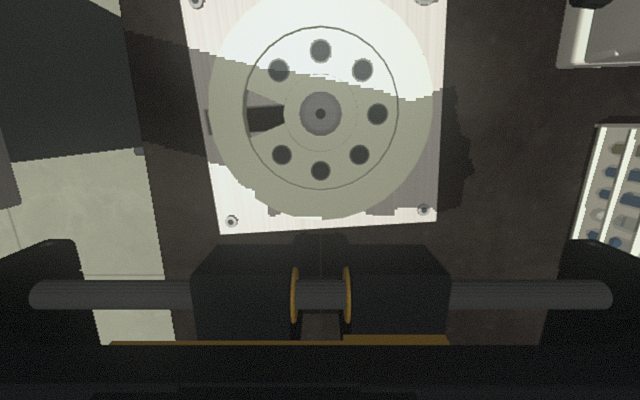

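```bash
python3 -c "
from plant import *
finish_job();print(get_state()['clock'])"
```

```text
the job is handed in; nothing more can be done
the job is handed in; nothing more can be done
```

The wheel is stopped with its opening over the slot and the hand is clear. I handed the job in shortly after 32 s on the robot's clock.

- **First press missed:** the arm went to the depth the given tool data called for, but the fingers never touched the rim. The side and wrist depth images put the closed fingertips about 20 mm behind the reported TCP, where the data said 8 mm ahead.
- **Second press:** I corrected for this and pressed again one turn later, timed from the top camera. The wheel stopped with about 5 N on the rim. I lifted slowly (1 cm/s), with the force back to about 0.
- **Alignment:** my reading of the last wrist images puts the opening about 4° off the slot, roughly 3 mm. The limit is 11 mm (13°).
- **Stillness:** two wrist pictures 1.65 s apart show the wheel's marks in the same place to within a pixel. A raw pixel comparison of that area was not exactly zero (mean difference 3.7 grey levels), probably from image noise and about 0.5 mm of hand settling.
- **Checks that disagreed:** after release, the network's readings of the opening's angle ran from 174° to 188°, against a slot angle of 184°. That spread is network scatter, since the pictures show the wheel standing still. The network also found no opening in the last wrist picture, though it is plainly visible there.

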